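# Crack the left-hand wheel nut with the ring spanner

## Robot

A 7-joint arm with a two-finger parallel gripper is mounted at the origin on the work surface. World frame = base frame: x ahead of the robot, y to its left, z up, the work surface at z = 0. Lengths are in m, angles in rad, forces in N, time in s.
With the tool pointing down it reaches from about 0.4 to 0.85 m from the base axis. Payload 10.4 kg.
Tool frame: the origin (TCP) lies at the very end of the fingers, on their centre line; the grasp point (between the pads) lies r.grip_depth behind it (r.grip_depth is the distance from the TCP to the grasp point, in m); y points along the fingers, z is the direction in which the jaws open and shut, and the axes are right-handed (so a half turn about y gives the same grasp; the last joint's range is limited). The gripper opens to 87 mm and grips with 3 to 60 N. Pads are 19 mm wide; open, the fingers measure 117 mm over their backs; the gripper's body (75 mm by 190 mm) begins 51 mm behind the grasp point.
Start: joints at [-1.364, 0.332, -0.065, 1.46, 0.022, 1.35, -0.088], TCP at [0.142, 0.609, 0.223] pointing down, gripper open.
Joint ranges: [-2.6, 2.6], [-0.5, 2.12], [-1.47, 1.34], [0.16, 2.42], [-1.27, 4.41], [0.06, 2.06], [-2.6, 2.6]. Speed limits (rad/s): [2.22, 2.22, 2.79, 2.79, 3.14, 3.14, 3.14].

## Interface

Orientations are given as a unit quaternion [x, y, z, w].
In Python, from bench import r gives the robot as it stands.
- The arm moves only by the shell command python3 -m jog 'ROWS' [OPENING] [FORCE]. ROWS is JSON, a list of rows, each a list of 6 numbers: the shift along the tool's x, y, z in m, then the turn, a rotation vector about the tool's x, y, z in degrees. A call has 1 to 12 rows; each row shifts and turns the pose as measured when the row begins, along the tool's axes as they then stand; what a row does not reach is not made up. A row lasts 1/12 s, in which the tool goes at most 41.7 mm and 7.16 degrees, less where a joint would pass 70% of its speed; a pose out of reach is approached as far as the arm can. A call with a gripper value outside its range is refused whole. OPENING is the opening, from -1 (shut) to 1 (fully open), so that 0 is half open, set as the call begins (- or left out, the last holds). The fingers move at their own pace and stop on an object; FORCE is the grip in N (left out, the last holds). Time passes only in rows, so rows that do not move let the fingers close. It gives the time, the measured TCP pose, the force and the opening at its end, in the units of the state.
- r.read_state(): the state, without advancing time (a new reading comes with each control period).
- r.camera(name): name is "scene" or "top" or "wrist"; returns a dict with "image" (384x512x3 uint8, red, green, blue), "range_z" (384x512 float32, m along the optical axis (not along the pixel's ray), 0 where there is no reading), "K" (3x3 intrinsics, pixels), "R" (3x3) and "t" (3): a world point X has camera coordinates R X + t. Camera axes: x right, y down, z forward; pixel columns grow to the right and rows downward; lengths in m; the calibration is good to about 2 mm. The wrist camera is an equidistant fisheye: a pixel r from the principal point sees the ray r / f radians off the axis. A picture is of the moment at which its call begins.
- r.close_job(): hands the job in, once; it reports no verdict.
The state is a dict: "time": time; "joint_positions": joint angles; "joint_vel": joint speeds; "joint_torque": joint torques, N m; "ee_pos": TCP position; "eef_rot": TCP orientation; "ft_force": force on the tool from outside, world axes, zero at the start; "torque": the same for the moment, N m; "width": finger opening in m.
Only numpy, scipy, OpenCV 4.12 (cv2) and the standard library are available. Lean on these libraries where they do the work, as an engineer would, in place of code of your own. Each camera call takes 0.05 s, during which the arm holds its last target. There are 200 camera calls.

## Task

The grinding wheel on the holding block has to be changed, and the big hexagon nut on top of it has a left-hand thread. Set the ring spanner right down over the nut and let go of it, take it again by the outer end of its handle and swing it clockwise, as seen from above, until the nut has turned at least an eighth of a turn; then lift the spanner off and lay it flat, all of it, back on the grey tool mat. Do not lean on or knock the grinding wheel, and leave the other things on the bench where they are.

Things in the scene. Friction and masses are not known exactly. Their poses are not given: they have to be found in the camera images.
- hub: Holding block screwed to the bench, dark steel, 130 x 130 x 28 mm, its upright arbor carrying the wheel. Origin: on the arbor's axis at bench level, z up. Heights above the bench: wheel (170 mm across) 60 to 76 mm, steel flange (104 across) to 86, steel boss (90 across) to 100, hexagon nut 100 to 122, the arbor's threaded end (27 across) to 130 mm. It never moves.
- wheel: The off-white grinding wheel, 170 mm across and 16 mm thick, lying level on the holding block; origin at the centre of its underside, 60 mm above the bench. Brittle: not to be pressed.
- nut_seat (a point): Point on the nut's axis at its underside (top of the boss, 100 mm above the bench). Its axes turn with the nut: z up, x towards one of the six corners. The dark steel nut is 41 mm across flats, its hexagon 18 mm high with a chamfered top 4 mm higher (33 mm across at the very top).
- nut (a joint): Turn of the nut in rad: 0 at the start (tight), growing as it is turned clockwise seen from above (left-hand thread: that loosens it), up to 2.0. It cannot be turned the other way. It resists evenly with about 1.2 N m and stays where it is left. There are about 6 to 12 degrees of play between spanner and nut before it turns.
- spanner_ring (a point): Centre of the ring spanner's ring, at its underside. x along the handle away from the ring, z up. The ring is 66 mm across, 18 mm thick, open right through; its six-sided hole is 43.4 mm across flats with a corner on the +x axis, so it goes over the nut only when the handle points along one of the nut's corners (six ways).
- spanner_mid (a point): Point in the middle of the spanner's handle thickness, 55 mm from the ring's centre, near the spanner's balance point (42 mm out) (same axes).
- spanner_end (a point): Point in the middle of the spanner's handle thickness near its outer end, 145 mm from the ring's centre (same axes): where to hold it for the swing.
- mat: Grey rubber tool mat fixed on the bench, 280 mm along its x, 200 mm along its y, 3 mm thick; origin at the centre of its underside. Both spanners lie on it at the start.
- open_spanner: Bystander: smaller spanner with an open, two-pronged jaw, 190 mm long, 10 mm thick, on the mat; origin near the jaw, handle along x.
- dial_stand: Bystander: dial gauge on a magnetic stand, 113 mm high, base 50 x 60 mm, standing beyond the wheel with its feeler near the rim; origin under its base.
- micrometer: Bystander: micrometer lying on the bench between block and mat, 130 mm long, 18 mm high; origin by its bow.
- ring_gauge: Bystander: plain steel ring 60 mm across and 20 mm high, between block and mat; origin at the centre of its underside.
- block_box: Bystander: closed wooden case 100 x 150 x 43 mm at the left; origin at the centre of its underside.
- vee_block: Bystander: steel V-block 60 x 60 x 40 mm at the left; origin at the centre of its underside.
- caliper: Bystander: caliper lying flat at the right, 210 mm long, 11 mm high; origin near its middle.
- roughness_tester: Bystander: dark desk instrument 110 x 150 mm, 75 mm high, at the right; origin at the centre of its underside.
- spanner: Ring spanner, plain steel, about 0.4 kg, 208 mm long overall, with one closed ring. Origin and axes as spanner_ring. The handle is 20 mm wide, 11 mm thick, flush with the flat underside, and reaches 175 mm from the ring's centre. Left alone on the nut it stays there, level or with its handle drooping up to about 5 degrees.
Not all that is in view belongs to the job. What is shaped like the hub but purple or yellow is not meant.

How it is judged:
By the outcome, as a careful person would: the job done as asked, in the order asked, and still so for the second after the job is handed in, with the robot touching nothing.
It also fails if it takes over 72 s, if anything falls off the work surface, if the arm or the gripper's body presses on something with over 40 N, if the wrist force passes 120 N, or if a joint passes its speed limit or range.

## Working session

There is one attempt and no reset: what is moved stays moved. The work goes in short steps, Python scripts to look and compute and a shell command to move; the robot and the scene stay as the last step left them, time stands still between calls to the robot, and variables do not carry over. Pictures are saved under pics/ and viewed, about 8 in all and at most 12, crops included, and the job is handed in when it is done.

```bash
ls; mkdir -p pics; python3 - <<'E'
from bench import r
import cv2,numpy as np
s=r.read_state();print(s, r.grip_depth)
for n in("top","scene"):
    c=r.camera(n);np.savez("/tmp/"+n+"0.npz",**c);cv2.imwrite(f"pics/{n}0.png",c["image"][:,:,::-1]);print(n,c["K"],c["R"],c["t"])
E
```

```text
pics
{'time': 0.0, 'joint_positions': array([-1.36360036,  0.33288046, -0.06472242,  1.46094888,  0.02160455,
        1.34992508, -0.08851123]), 'joint_vel': array([ 0.00100613,  0.00082864, -0.00028602,  0.00100421,  0.00228051,
       -0.00170089, -0.00067317]), 'joint_torque': array([-6.93626826e-04, -6.23249602e+01,  2.42443214e-02, -3.89903140e+01,
       -6.14247657e-02,  3.96761997e-02,  1.32667069e-04]), 'ee_pos': array([0.14226563, 0.60818085, 0.22174504]), 'eef_rot': array([ 0.70296259, -0.08109122,  0.08101919, -0.70192856]), 'ft_force': array([ 0.35478887,  0.61912454, -0.02075132]), 'torque': array([ 0.01159755, -0.01955908,  0.03069238]), 'width': 0.08686135327430794} 0.0187
top [[400.81175387   0.         253.27511669]
 [  0.         400.81175387 194.16626313]
 [  0.           0.           1.        ]] [[-2.36197051e-02 -9.99720825e-01  6.17391839e-04]
 [-9.89257269e-01  2.32833638e-02 -1.44318882e-01]
 [ 1.44264217e-01 -4.01952881e-03 -9.89531040e-01]] [0.01201623 0.5293583  1.51108506]
scene [[428.86540542   0.         258.3768508 ]
 [  0.         428.86540542 185.80621967]
 [  0.           0.           1.        ]] [[-0.51840267  0.85513313  0.00244728]
 [ 0.71276618  0.43367398 -0.55126331]
 [-0.47246485 -0.28403204 -0.83432774]] [ 0.2711611  -0.3096684   1.54550255]
```

View pics/top0.png

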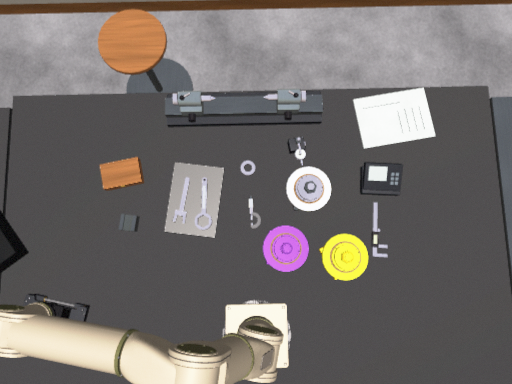

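View pics/scene0.png

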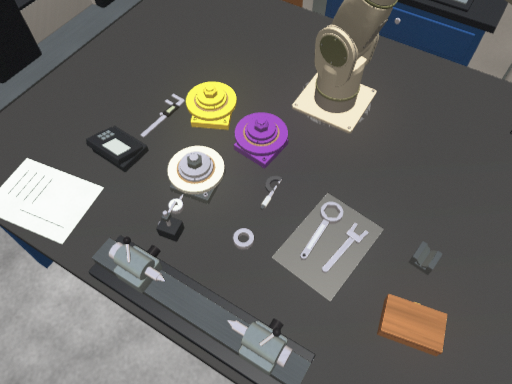

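The top view shows three hub-shaped things: white at (309,188), purple at (286,248) and yellow at (346,257). The off-white one fits the description. There are two spanners on the mat: a closed ring at (203,217), which is the one meant, and an open jaw at (181,212), the bystander.

```bash
cat > h.py <<'E'
import numpy as np,cv2
from scipy.spatial.transform import Rotation as Ro
def cast(c,uv,z):
    uv=np.atleast_2d(uv).astype(float);K=c["K"];R=c["R"];t=c["t"]
    d=np.c_[(uv[:,0]-K[0,2])/K[0,0],(uv[:,1]-K[1,2])/K[1,1],np.ones(len(uv))]@R
    o=-R.T@t
    return o+d*((z-o[2])/d[:,2])[:,None]
def castw(c,uv,z):   # equidistant fisheye
    uv=np.atleast_2d(uv).astype(float);K=c["K"];R=c["R"];t=c["t"]
    p=np.c_[(uv[:,0]-K[0,2])/K[0,0],(uv[:,1]-K[1,2])/K[1,1]]
    th=np.linalg.norm(p,axis=1)+1e-12
    d=np.c_[p*(np.sin(th)/th)[:,None],np.cos(th)]@R
    o=-R.T@t
    return o+d*((z-o[2])/d[:,2])[:,None]
def projw(c,X):
    X=np.atleast_2d(X)@c["R"].T+c["t"];n=np.hypot(X[:,0],X[:,1])+1e-12
    th=np.arctan2(n,X[:,2]);return X[:,:2]*(th/n)[:,None]*c["K"][0,0]+c["K"][:2,2]
def toolshift(s,tgt):
    return Ro.from_quat(s["eef_rot"]).inv().apply(np.array(tgt)-s["ee_pos"])
E
python3 - <<'E'
from h import *
c=dict(np.load("/tmp/top0.npz"));im=c["image"]
hsv=cv2.cvtColor(im,cv2.COLOR_RGB2HSV)
def big(m):
    n,l,st,ce=cv2.connectedComponentsWithStats(m.astype(np.uint8));return [(st[i],l==i) for i in range(1,n) if st[i,4]>40]
w=(hsv[...,1]<40)&(hsv[...,2]>190)
for st,m in big(w):
    ys,xs=np.nonzero(m);print(st)
    if 280<st[0]<320 and 150<st[1]<190:
        hull=cv2.convexHull(np.c_[xs,ys].astype(np.int32))[:,0]
        p=cast(c,hull,0.076)[:,:2].astype(np.float32);print("wheel",cv2.minEnclosingCircle(p),cv2.fitEllipse(p))
roi=im[155:245,160:230].astype(int).sum(2);print(np.percentile(roi,[5,50,80,90,95]))
x0,y0=160,155
m=(im[y0:245,x0:230].astype(int).sum(2)>480)
for st,mm in big(m):
    ys,xs=np.nonzero(mm);p=cast(c,np.c_[xs+x0,ys+y0],0.014)[:,:2]
    print(st, p.mean(0),p.min(0),p.max(0));mu=p-p.mean(0);u,s,v=np.linalg.svd(mu,full_matrices=False);a=mu@v[0];print("axis",np.degrees(np.arctan2(v[0,1],v[0,0])),"ends",p.mean(0)+a.min()*v[0],p.mean(0)+a.max()*v[0])
a=cv2.resize(im[150:245,155:235],None,fx=5,fy=5,interpolation=cv2.INTER_CUBIC)
b=cv2.resize(im[150:225,270:340],None,fx=5,fy=5,interpolation=cv2.INTER_CUBIC)
o=np.zeros((475,750,3),np.uint8);o[:475,:400]=a;o[:375,400:]=b
cv2.imwrite("pics/crop.png",o[:,:,::-1])
s=dict(np.load("/tmp/scene0.npz"))
E
```

```text
[ 353   88   82   61 3630]
[264  94  13   5  43]
[201  96  13   4  43]
[295 144  11  15  89]
[241 161  14  14  96]
[ 286  166   45   45 1289]
wheel ((0.5420140027999878, -0.2090972512960434), 0.08565153181552887) ((0.5419251322746277, -0.20926150679588318), (0.1691070795059204, 0.17038361728191376), 87.28983306884766)
[368 166  19  15 249]
[173 177  16  47 241]
[194 177  18  53 302]
[249 199   4  15  52]
[373 203   4  29  87]
[197 222  20  15 107]
[373 248  14   9  61]
[ 225  301   66   67 1529]
[   0  313  115   52 1944]
[251 333  22   7  66]
[  0 349  16   9  82]
[ 121  348   55   36 1413]
[179 355  28  29 543]
[219 364   7  20  92]
[250 378  15   5  43]
[237.  491.  535.  561.1 617. ]
[   5    8   59   75 3366] [0.51625987 0.23106465] [0.36928693 0.11696329] [0.66505835 0.34496124]
axis 170.9152425186319 ends [0.65537918 0.2088193 ] [0.38198402 0.25253552]
```

View pics/crop.png

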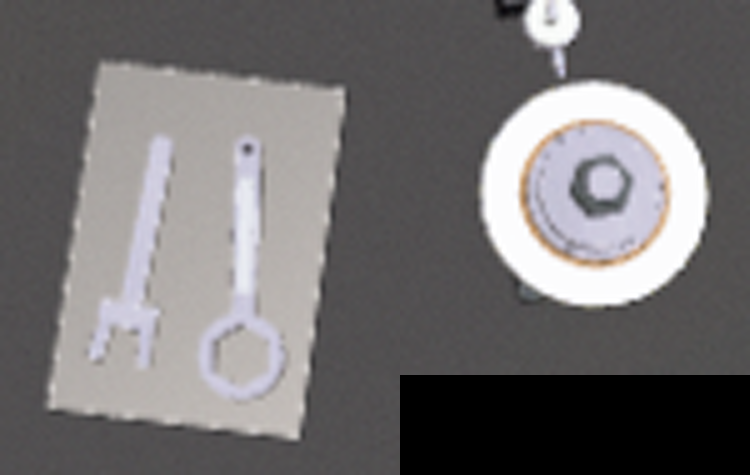

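The crop confirms the target: the closed ring is centred at about (203.4,221.4) with its handle end near (204.6,178), and the white hub has the dark nut. Next I'll work out the spanner's pose and the approach.

```bash
python3 - <<'E'
from h import *
from bench import r
c=dict(np.load("/tmp/top0.npz"));s=r.read_state()
R_=cast(c,[203.4,221.4],0.021)[0];E=cast(c,[204.6,178],0.014)[0]
a=np.arctan2(*(E-R_)[1::-1]);print("ring",R_,"end",E,np.degrees(a),np.linalg.norm((E-R_)[:2]))
print("mat",cast(c,np.array([[100,62],[345,90],[299,438],[49,408]])/5+[155,150],.003)[:,:2])
print("decoys,dial,tester,ringg,mic",cast(c,[[286,248],[346,257],[297,145],[382,178],[248,168],[252,210]],.08)[:,:2])
print(Ro.from_quat(s["eef_rot"]).as_matrix().round(3))
mid=R_+.05*np.array([np.cos(a),np.sin(a),0]);mid[2]=.17;print(mid,toolshift(s,mid))
E
```

```text
ring [0.43006454 0.19499492 0.021     ] end [0.60209468 0.19013814 0.014     ] -1.6171522907416134 0.17209868745820064
mat [[0.67042458 0.30943687]
 [0.64296135 0.11375694]
 [0.36733604 0.15318097]
 [0.39522808 0.34795867]]
decoys,dial,tester,ringg,mic [[ 0.31995706 -0.11624243]
 [ 0.28196083 -0.33567523]
 [ 0.70972141 -0.17220051]
 [ 0.57377046 -0.48871481]
 [ 0.62427871  0.01735522]
 [ 0.46372265  0.00588245]]
[[ 0.974 -0.     0.228]
 [-0.228 -0.001  0.974]
 [ 0.    -1.    -0.001]]
[0.48004462 0.19358387 0.17      ] [ 0.42332666  0.05227338 -0.32678412]
```

```bash
python3 -m jog '[[0.032,0.002,-0.025,0,0,0],[0.032,0.002,-0.025,0,0,0],[0.032,0.002,-0.025,0,0,0],[0.032,0.002,-0.025,0,0,0],[0.032,0.002,-0.025,0,0,0],[0.032,0.002,-0.025,0,0,0],[0.032,0.002,-0.025,0,0,0],[0.032,0.002,-0.025,0,0,0],[0.032,0.002,-0.025,0,0,0],[0.032,0.002,-0.025,0,0,0],[0.032,0.002,-0.025,0,0,0],[0.032,0.002,-0.025,0,0,0]]'; python3 - <<'E'
from h import *
from bench import r
s=r.read_state();mid=[.480,.1936,.17];print(toolshift(s,mid))
print(Ro.from_quat(s["eef_rot"]).as_matrix().round(3)[:,0])
E
```

```text
time: 1.1
ee_pos: [0.4473, 0.2235, 0.1917]
eef_rot: [0.705, -0.078, 0.073, -0.702]
ft_force: [1.5, 0.5, -0.7]
width: 0.087
[ 0.03846863  0.02158489 -0.02222675]
[ 0.977 -0.211 -0.007]
```

```bash
python3 -m jog '[[0.027,0.0,-0.016,0,-5,0],[0.014,0,-0.008,0,-5,0],[0,0,0,0,-1,0],[0,0,0,0,0,0]]'; python3 - <<'E'
from h import *
from bench import r
c=r.camera("wrist");np.savez("/tmp/w1.npz",**c);s=r.read_state()
print(s["ee_pos"],Ro.from_quat(s["eef_rot"]).as_matrix().round(3).tolist(),-c["R"].T@c["t"],c["K"][0])
cv2.imwrite("pics/w1.png",c["image"][:,:,::-1])
E
```

```text
time: 1.43
ee_pos: [0.4891, 0.1794, 0.1904]
eef_rot: [0.71, -0.012, 0.007, -0.704]
ft_force: [0.9, 0.2, -1.0]
width: 0.087
[0.48900007 0.17942174 0.19040688] [[1.0, -0.007, 0.028], [-0.028, -0.007, 1.0], [-0.007, -1.0, -0.008]] [0.41271325 0.18243386 0.35339714] [297.31863964   0.         262.14835657]
```

View pics/w1.png

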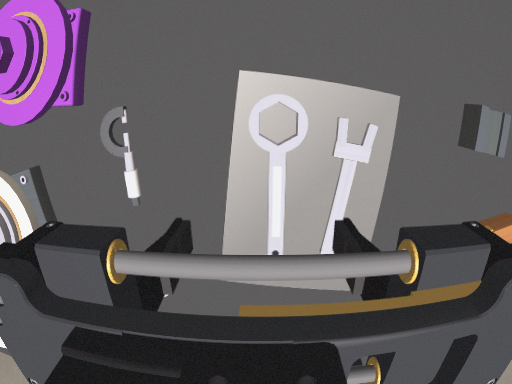

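The wrist view shows the ring at (278,122), its handle running down to (276,253), and the open spanner to the right.

```bash
python3 - <<'E'
from h import *
from bench import r
c=dict(np.load("/tmp/w1.npz"));g=cv2.cvtColor(c["image"],cv2.COLOR_RGB2GRAY);x0,y0=240,85
roi=cv2.cvtColor(c["image"],cv2.COLOR_RGB2HSV)[y0:260,x0:320]
print(c["image"][122,278],c["image"][122,255],c["image"][80,300],c["image"][200,277])
im=c["image"].astype(int);m=(im[...,2]-im[...,0]>8)
mm=np.zeros_like(m);mm[85:255,240:318]=m[85:255,240:318]
k,_=cv2.findContours(mm.astype(np.uint8),cv2.RETR_CCOMP,cv2.CHAIN_APPROX_NONE)
for q in k:
    if len(q)<40:continue
    q=q[:,0];P=castw(c,q,.021)[:,:2];M=cv2.moments(P.astype(np.float32));print(len(q),q.min(0),q.max(0),"cent",M["m10"]/M["m00"],M["m01"]/M["m00"],"area",M["m00"],P.min(0),P.max(0))
rows=[180,190,200,210,220,230]
pts=[]
for v in rows:
    xs=np.nonzero(mm[v])[0]; 
    if len(xs): pts.append([(xs.min()+xs.max())/2,v])
P=castw(c,pts,.014);print(pts,P[:,:2]);f=np.polyfit(P[:,0],P[:,1],1);print("ang",np.degrees(np.arctan(f[0])),f)
E
```

```text
[195 190 186] [224 221 233] [200 195 192] [241 242 244]
81 [269 232] [282 254] cent 0.5828856389109115 0.19086383748995367 area 0.0002881524228213195 [0.56504077 0.18318318] [0.59638104 0.19965743]
84 [270 184] [272 226] cent 0.5276464687217459 0.18623683409716668 area 3.406407691697311e-05 [0.50416202 0.18509758] [0.55703071 0.18837775]
328 [249  95] [306 227] cent 0.43801799780444195 0.19639640936085928 area 0.0034148093649200018 [0.40256447 0.16417372] [0.55872611 0.2279496 ]
176 [256  97] [301 147] cent 0.4337600851212018 0.19621592357633189 area 0.0018554406872850482 [0.40476023 0.17180246] [0.46124104 0.22216285]
[[np.float64(276.5), 180], [np.float64(276.0), 190], [np.float64(276.5), 200], [np.float64(276.0), 210], [np.float64(275.5), 220], [np.float64(270.0), 230]] [[0.50135026 0.19392477]
 [0.51364056 0.19315907]
 [0.52620842 0.193595  ]
 [0.53903118 0.19283551]
 [0.55217793 0.19207081]
 [0.56552714 0.18505911]]
ang -6.203635260881952 [-0.10869896  0.24970942]
```

```bash
python3 -m jog '[[-0.001,0.03,0.007,0,0,0],[-0.002,0.03,0.007,0,0,0],[0,0.03,0.002,0,0,0],[0,0.03,0,0,0,0],[0,0.02,0,0,0,0],[0,0,0,0,0,0]]' 0.2; python3 - <<'E'
from h import *
from bench import r
s=r.read_state();print(toolshift(s,[.4855,.1944,.006]),Ro.from_quat(s["eef_rot"]).as_matrix().round(3).tolist())
E
```

```text
time: 1.98
ee_pos: [0.4836, 0.2007, 0.0467]
eef_rot: [0.708, -0.012, 0.009, -0.706]
ft_force: [-0.6, -0.0, -0.3]
width: 0.0564
[ 0.00225421  0.04074437 -0.00615047] [[1.0, -0.004, 0.029], [-0.029, -0.003, 1.0], [-0.004, -1.0, -0.003]]
```

```bash
python3 -m jog '[[0.001,0.02,-0.003,0,0,0],[0.001,0.013,-0.003,0,0,0],[0,0.005,0,0,0,0],[0,0.0,0,0,0,0]]'; python3 - <<'E'
from h import *
from bench import r
s=r.read_state();print(toolshift(s,[.4855,.1944,.006]))
E
```

```text
time: 2.32
ee_pos: [0.4841, 0.1981, 0.0098]
eef_rot: [0.708, -0.011, 0.008, -0.707]
ft_force: [-0.3, -0.4, 0.5]
width: 0.0523
[ 0.00150011  0.00383569 -0.0036543 ]
```

```bash
python3 -m jog '[[0.001,0.004,-0.004,0,0,0],[0,0.001,-0.001,0,0,0]]' && python3 -m jog '[[0,0,0,0,0,0],[0,0,0,0,0,0],[0,0,0,0,0,0],[0,0,0,0,0,0],[0,0,0,0,0,0],[0,0,0,0,0,0]]' -1 50
```

```text
time: 2.48
ee_pos: [0.4857, 0.1944, 0.0068]
eef_rot: [-0.707, 0.01, -0.008, 0.707]
ft_force: [-0.4, 0.1, -0.5]
width: 0.0525
time: 2.98
ee_pos: [0.4875, 0.1954, 0.0099]
eef_rot: [-0.706, 0.009, -0.01, 0.708]
ft_force: [0.6, 6.2, -1.0]
width: 0.0198
```

```bash
python3 -m jog '[[-0.001,0.001,0,0,0,0],[-0.001,0.001,-0.001,0,0,0],[0,0.003,0,0,0,0],[0,0.001,0,0,0,0]]' -0.4 && python3 -m jog '[[0,0.001,0,0,0,0],[0,0.001,0,0,0,0],[0,0,0,0,0,0],[0,0.0,0,0,0,0]]' -1 60;  python3 - <<'E'
from h import *
from bench import r
s=r.read_state();print(Ro.from_quat(s["eef_rot"]).as_matrix().round(3).tolist())
E
```

```text
time: 3.32
ee_pos: [0.4854, 0.1946, 0.0036]
eef_rot: [-0.706, 0.009, -0.01, 0.708]
ft_force: [0.5, -0.5, -1.0]
width: 0.0259
time: 3.65
ee_pos: [0.4861, 0.1936, 0.0035]
eef_rot: [-0.706, 0.009, -0.01, 0.708]
ft_force: [-0.1, -0.1, -1.5]
width: 0.0191
[[1.0, 0.001, 0.028], [-0.028, 0.003, 1.0], [0.001, -1.0, 0.003]]
```

```bash
python3 -m jog '[[0,-0.02,0,0,0,0],[0,-0.035,0,0,0,0],[0,-0.035,0,0,0,0],[0,-0.035,0,0,0,0],[0,-0.035,0,0,0,0],[0,-0.035,0,0,0,0],[0,-0.035,0,0,0,0],[0.012,-0.02,-0.025,0,0,0],[0.013,-0.01,-0.035,0,0,0],[0.013,0,-0.037,0,0,0],[0.013,0,-0.037,0,0,0],[0.013,0,-0.037,0,0,0]]' && python3 -m jog '[[0.013,0,-0.037,0,0,0],[0.013,0,-0.037,0,0,0],[0.013,0,-0.037,0,0,0],[0.013,0,-0.037,0,0,0],[0.013,0,-0.037,0,0,0],[0.013,0,-0.037,0,0,0],[0.013,0,-0.037,0,0,0],[0.013,0,-0.037,0,0,0],[0,0,0,0,0,0]]'; python3 - <<'E'
from h import *
from bench import r
s=r.read_state();print(s["joint_positions"].round(2),toolshift(s,[.642,-.309,.26]),Ro.from_quat(s["eef_rot"]).as_matrix().round(3).tolist())
E
```

```text
time: 4.65
ee_pos: [0.5403, 0.0236, 0.2666]
eef_rot: [0.708, -0.008, -0.003, -0.706]
ft_force: [1.3, 0.1, -3.8]
width: 0.0196
time: 5.4
ee_pos: [0.6412, -0.2943, 0.254]
eef_rot: [0.709, -0.014, -0.007, -0.705]
ft_force: [-1.3, -1.3, -4.6]
width: 0.0196
[-0.02  0.58  0.62  1.16 -0.31  1.52  2.11] [ 0.00080162 -0.00597611 -0.0147263 ] [[1.0, -0.03, 0.009], [-0.01, -0.005, 1.0], [-0.03, -1.0, -0.006]]
```

```bash
python3 -m jog '[[0,0,-0.014,0,3,-1.7],[0,-0.003,0,0,6,0],[0,0,0,0,6.5,0],[0,0,0,0,6.5,0],[0,0,0,0,6.5,0],[0,0,0,0,6.5,0],[0,0,0,0,6.5,0],[0,0,0,0,3,0],[0,0,0,0,0,0]]'; python3 - <<'E'
from h import *
from bench import r
c=r.camera("wrist");np.savez("/tmp/w2.npz",**c);s=r.read_state()
print(s["ee_pos"],s["joint_positions"].round(2),Ro.from_quat(s["eef_rot"]).as_matrix().round(3).tolist())
cv2.imwrite("pics/w2.png",c["image"][:,:,::-1])
print(projw(c,[[.542,-.209,.122]]))
E
```

```text
time: 6.15
ee_pos: [0.6367, -0.3123, 0.2405]
eef_rot: [0.65, -0.292, 0.279, -0.643]
ft_force: [-0.7, -0.1, -4.7]
width: 0.0191
[ 0.63665392 -0.31221361  0.24028633] [-0.07  0.63  0.78  1.18 -0.41  1.51  1.38] [[0.676, -0.022, 0.737], [-0.737, -0.001, 0.676], [-0.014, -1.0, -0.017]]
[[263.99536897  38.65072508]]
```

View pics/w2.png

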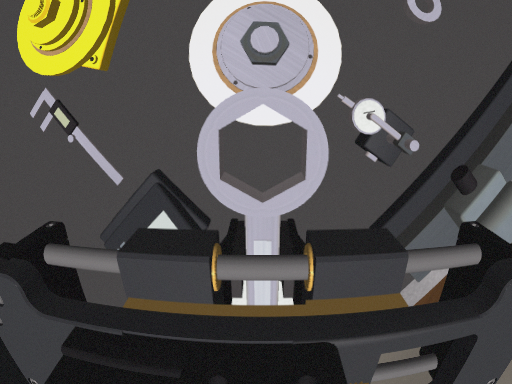

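The nut is at (264,43) with its corners pointing left and right in the image. The held ring is at (262,153), the dial stand at (380,130) and the yellow decoy at top left. I'll measure the nut and ring in this view.

```bash
cat > m.py <<'E'
from h import *
def nut(c,z=.118):
    im=c["image"];g=cv2.cvtColor(im,cv2.COLOR_RGB2GRAY)
    u0,v0=projw(c,[[.542,-.209,.118]])[0].astype(int)
    out=[]
    for name,m in (("dark",g<110),("bright",g>=110)):
        k,_=cv2.findContours(m.astype(np.uint8),cv2.RETR_CCOMP,cv2.CHAIN_APPROX_NONE)
        for q in k:
            a=cv2.contourArea(q);M=cv2.moments(q)
            if 250<a<4000 and abs(M["m10"]/a-u0)<20 and abs(M["m01"]/a-v0)<20: out.append((name,a,q[:,0]))
    return out
def ring(c,z):
    im=c["image"].astype(int);g=im.sum(2)
    u,v=262,155
    m=(g<330).astype(np.uint8)
    return m
E
python3 - <<'E'
from m import *
c=dict(np.load("/tmp/w2.npz"))
for n,a,q in nut(c):
    z=.130 if a<1000 else .118
    P=castw(c,q,z)[:,:2];h=cv2.convexHull(P.astype(np.float32));ap=cv2.approxPolyDP(h,.006,True)[:,0]
    M=cv2.moments(h);ctr=np.array([M["m10"],M["m01"]])/M["m00"]
    print(n,a,q.min(0),q.max(0),"c",ctr,"circ",cv2.minEnclosingCircle(P.astype(np.float32)));d=ap-ctr;print(np.degrees(np.arctan2(d[:,1],d[:,0])).round(1),np.linalg.norm(d,axis=1).round(4))
im=c["image"].astype(int);print(im[150,262],im[150,210],im[43,280],im[43,264],im[60,240])
cv2.imwrite("pics/nut.png",cv2.resize(c["image"][0:230,180:350],None,fx=4,fy=4,interpolation=cv2.INTER_CUBIC)[:590,:,::-1])
E
```

```text
dark 1514.5 [241  22] [288  64] c [ 0.54425067 -0.21092246] circ ((0.5440137386322021, -0.2113248109817505), 0.023715747520327568)
[ 159.6 -147.4  -74.5  -22.6   36.5  101.4] [0.0237 0.0226 0.0239 0.0235 0.0224 0.0233]
dark 664.5 [249  25] [279  53] c [ 0.54336156 -0.210339  ] circ ((0.5433257222175598, -0.21037879586219788), 0.014245932921767235)
[ 147.5 -103.9  -21.3   57.6] [0.014  0.0142 0.0142 0.0141]
bright 583.5 [250  26] [278  52] c [ 0.54339498 -0.21034524] circ ((0.5433306097984314, -0.2104082703590393), 0.013481874018907547)
[ 175.9 -101.9  -19.5   83.1] [0.0132 0.0135 0.0133 0.0132]
bright 1645.5 [240  21] [289  65] c [ 0.54422606 -0.21090435] circ ((0.5439910888671875, -0.21130219101905823), 0.02462925761938095)
[ 158.5 -131.8  -73.5  -23.6   36.7  102.7] [0.0246 0.0223 0.0248 0.0245 0.0234 0.0242]
[72 71 72] [178 175 192] [86 90 95] [174 171 188] [178 176 191]
```

View pics/nut.png

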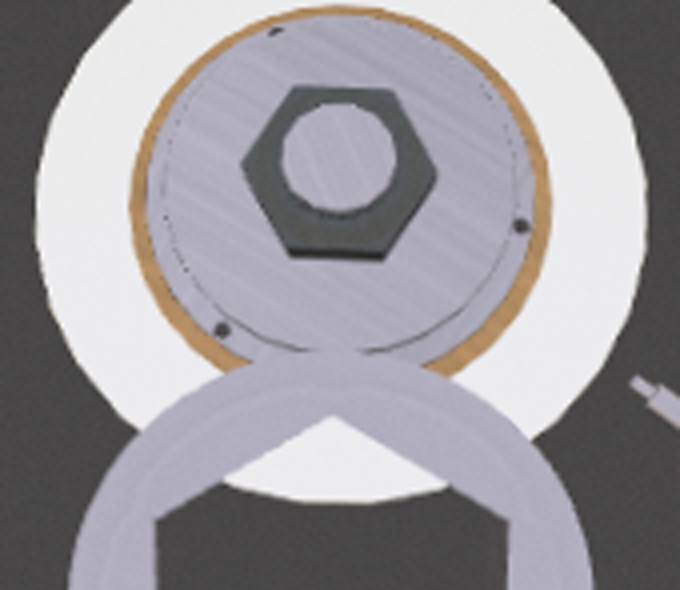

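```bash
python3 - <<'E'
from m import *
c=dict(np.load("/tmp/w2.npz"))
v=np.array([[242,168],[293,88],[392,90],[437,175],[382,252],[292,247]])/4+[180,0]
P=castw(c,v,.118)[:,:2]-[.5434,-.2104];a=np.degrees(np.arctan2(P[:,1],P[:,0]));print(a.round(1),np.linalg.norm(P,axis=1).round(4),(a%60).round(1))
ee=np.array([.6367,-.3123,.2403]);q=np.array([0.65,-0.292,0.279,-0.643]);T=Ro.from_quat(q)
# ring: refine polygon corners of the hole and outer circle on top surface
zt=.2403-.0005+.018
g=cv2.cvtColor(c["image"],cv2.COLOR_RGB2GRAY).astype(float)
pts=[]
ctr=np.array([262.5,153.])
for t in np.radians(np.arange(-60,241,10)):   # rays avoiding handle
    d=np.array([np.cos(t),-np.sin(t)]);rr=np.arange(56,78,.5);p=ctr+rr[:,None]*d
    val=cv2.remap(g.astype(np.float32),p[:,0].astype(np.float32)[None],p[:,1].astype(np.float32)[None],cv2.INTER_LINEAR)[0]
    k=np.argmax(np.abs(np.diff(val)));
    if np.abs(np.diff(val))[k]>15: pts.append(p[k]+.25*d)
W=castw(c,pts,zt)
L=T.inv().apply(W-ee)
A=np.c_[2*L[:,0],2*L[:,2],np.ones(len(L))]
for _ in range(3):
    s=np.linalg.lstsq(A,L[:,0]**2+L[:,2]**2,rcond=None)[0];res=np.hypot(L[:,0]-s[0],L[:,2]-s[1])-np.sqrt(s[2]+s[0]**2+s[1]**2)
    ok=np.abs(res)<.0012;A=A[ok];L=L[ok]
print("ring in tool x,z",s[:2],"R",np.sqrt(s[2]+s[0]**2+s[1]**2),len(L))
hv=castw(c,np.array([[333,415],[157,522],[508,522]])/4+[180,0],zt);print(T.inv().apply(hv-ee))
print("tool yaw",np.degrees(np.arctan2(T.as_matrix()[1,0],T.as_matrix()[0,0])))
E
```

```text
[-137.3  159.6   98.3   37.6  -21.   -75.4] [0.0224 0.0226 0.0236 0.0239 0.0238 0.0227] [42.7 39.6 38.3 37.6 39.  44.6]
ring in tool x,z [-0.0515115  -0.00025272] R 0.0332850301916 28
[[-0.07653176 -0.01652766  0.00033392]
 [-0.06353012 -0.01633547 -0.02143048]
 [-0.0635927  -0.01704912  0.02188781]]
tool yaw -47.65939612818477
```

```bash
python3 -m jog '[[0,0,0,1,5,-0.8],[0,0,0,0,6.5,0],[0,0,0,0,6.5,0],[0,0,0,0,6.5,0],[0,0,0,0,6,0],[0,0,0,0,3,0],[0,0,0,0,0,0]]'; cat > t.py <<'E'
import sys
from h import *
from bench import r
s=r.read_state();R=Ro.from_quat(s["eef_rot"]).as_matrix()
t=[float(x) for x in sys.argv[1:]]
print("t",s["time"],"pos",s["ee_pos"].round(4),"yaw %.1f"%np.degrees(np.arctan2(R[1,0],R[0,0])),"xz %.2f zz %.2f deg"%tuple(np.degrees(R[2,[0,2]])),"F",s["ft_force"].round(1),"M",s["torque"].round(2),"w %.4f"%s["width"],"j",s["joint_positions"].round(2))
if t: print("shift",toolshift(s,t).round(4))
E
python3 t.py .5519 -.2612 .17
```

```text
time: 6.78
ee_pos: [0.6357, -0.3105, 0.2353]
eef_rot: [0.536, -0.463, 0.459, -0.536]
ft_force: [-0.4, -0.8, -4.7]
width: 0.0194
t 6.7833 pos [ 0.6357 -0.3105  0.2353] yaw -81.5 xz -0.21 zz -0.22 deg F [-0.4 -0.8 -4.7] M [-0.11  0.03  0.01] w 0.0194 j [-0.14  0.65  0.9   1.22 -0.49  1.5   0.84]
shift [-0.061   0.0658 -0.0753]
```

```bash
python3 -m jog '[[-0.02,0.015,-0.025,0,-1,0],[-0.02,0.02,-0.025,0,0,0],[-0.02,0.02,-0.025,0,0,0],[0,0.005,0,0,0,0],[0,0,0,0,0,0]]';python3 t.py .5519 -.2612 .17
```

```text
time: 7.2
ee_pos: [0.5449, -0.2611, 0.1677]
eef_rot: [0.547, -0.455, 0.446, -0.543]
ft_force: [1.0, 0.8, -2.9]
width: 0.0192
t 7.2 pos [ 0.5449 -0.2611  0.1677] yaw -79.2 xz -0.36 zz -0.67 deg F [ 1.   0.8 -2.9] M [-0.12 -0.11  0.01] w 0.0192 j [-0.35  0.46  0.95  1.62 -0.39  1.28  0.86]
shift [ 0.0013 -0.0024  0.0068]
```

```bash
python3 -m jog '[[0.001,0.005,0.006,0.6,1.2,-0.3],[0,0.004,0,0,0,0],[0,0,0,0,0,0]]';python3 t.py .5519 -.2612 .145; python3 - <<'E'
from m import *
from bench import r
c=r.camera("wrist");np.savez("/tmp/w3.npz",**c)
cv2.imwrite("pics/w3.png",cv2.resize(c["image"][40:240,160:380],None,fx=2.7,fy=2.7,interpolation=cv2.INTER_CUBIC)[:,:,::-1])
E
```

```text
time: 7.45
ee_pos: [0.5528, -0.2611, 0.1588]
eef_rot: [-0.541, 0.455, -0.455, 0.541]
ft_force: [-0.8, 0.3, -4.5]
width: 0.0194
t 7.45 pos [ 0.5528 -0.2611  0.1588] yaw -80.2 xz -0.01 zz 0.06 deg F [-0.8  0.3 -4.5] M [-0.15  0.02 -0.01] w 0.0194 j [-0.34  0.48  0.94  1.62 -0.4   1.25  0.85]
shift [-0.      0.0138 -0.0009]
```

View pics/w3.png

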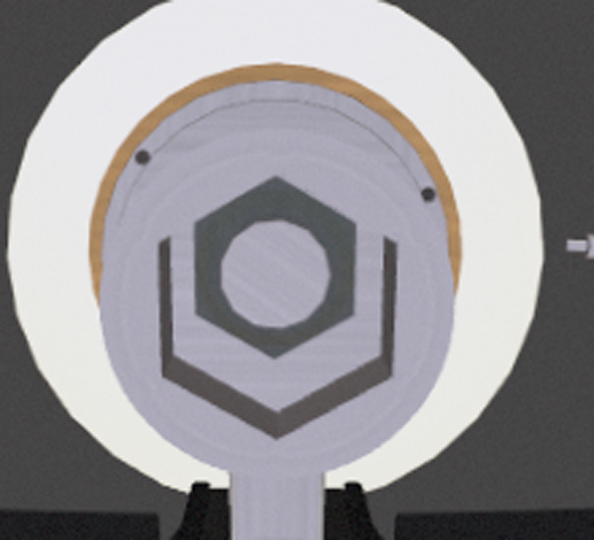

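The picture shows the nut's corners in line with the ring hole and the handle (both vertical at column 276), centred to within about 0.5 mm. Going down.

```bash
python3 -m jog '[[0,0.01,-0.001,0,0.3,0],[0,0.01,0,0,0,0],[0,0.006,0,0,0,0]]' >/dev/null;python3 t.py .5519 -.2612 .101
```

```text
t 7.75 pos [ 0.5549 -0.2634  0.1337] yaw -80.4 xz 0.24 zz 0.31 deg F [-0.8  0.2 -4.5] M [-0.19  0.04 -0.03] w 0.0190 j [-0.33  0.5   0.93  1.65 -0.43  1.2   0.86]
shift [-0.0028  0.0327 -0.0028]
```

```bash
python3 -m jog '[[-0.003,0,-0.003,0,0,0],[0,0,0,0,0,0]]' >/dev/null;python3 t.py .5519 -.2612 .101
```

```text
t 7.9167 pos [ 0.5503 -0.2609  0.1313] yaw -80.5 xz 0.22 zz 0.13 deg F [-0.6 -0.7 -4.5] M [-0.15 -0.01  0.02] w 0.0194 j [-0.34  0.5   0.93  1.66 -0.42  1.19  0.86]
shift [0.0004 0.0303 0.0014]
```

```bash
python3 -m jog '[[0,0.006,0.001,0,0,0],[0,0.005,0,0,0,0]]' >/dev/null;python3 t.py .5519 -.2612 .101;python3 -m jog '[[0,0.004,0,0,0,0]]' >/dev/null;python3 t.py .5519 -.2612 .101
```

```text
t 8.0833 pos [ 0.5518 -0.2609  0.1205] yaw -80.5 xz 0.24 zz 0.21 deg F [-0.2 -0.  -4.2] M [-0.06  0.03 -0.06] w 0.0192 j [-0.33  0.51  0.92  1.67 -0.43  1.17  0.86]
shift [ 0.0002  0.0195 -0.    ]
t 8.1667 pos [ 0.5519 -0.2609  0.1161] yaw -80.5 xz 0.25 zz 0.22 deg F [ 0.  -0.2 -3.9] M [-0.12  0.04  0.06] w 0.0191 j [-0.33  0.51  0.92  1.67 -0.44  1.17  0.87]
shift [ 0.0002  0.0151 -0.0001]
```

Entering well, with no forces.

```bash
python3 -m jog '[[0,0.004,0,0,0,0],[0,0.004,0,0,0,0]]' >/dev/null;python3 t.py .5519 -.2612 .101;python3 -m jog '[[0,0.004,0,0,0,0]]' >/dev/null;python3 t.py .5519 -.2612 .101
```

```text
t 8.3333 pos [ 0.5521 -0.2608  0.1072] yaw -80.4 xz 0.25 zz 0.23 deg F [-1.2 -0.6 -4.5] M [-0.15  0.06 -0.02] w 0.0195 j [-0.32  0.52  0.91  1.68 -0.45  1.15  0.87]
shift [ 0.0003  0.0062 -0.0002]
t 8.4167 pos [ 0.5521 -0.2608  0.1027] yaw -80.4 xz 0.24 zz 0.22 deg F [ 0.2 -1.2 -4. ] M [-0.12  0.06  0.02] w 0.0194 j [-0.32  0.53  0.91  1.69 -0.45  1.14  0.88]
shift [ 0.0004  0.0017 -0.0003]
```

```bash
python3 -m jog '[[0,0.002,0,0,0,0],[0,0.001,0,0,0,0]]' >/dev/null;python3 t.py .5519 -.2612 .1
```

```text
t 8.5833 pos [ 0.552  -0.2608  0.1002] yaw -80.4 xz 0.19 zz 0.22 deg F [-8.2  5.8 19.9] M [1.36 1.99 0.  ] w 0.0195 j [-0.32  0.53  0.9   1.69 -0.45  1.14  0.88]
shift [ 0.0004  0.0002 -0.0002]
```

```bash
python3 -m jog '[[0,-0.0005,0,0,0,0],[0,0,0,0,0,0],[0,0,0,0,0,0],[0,0,0,0,0,0]]' 0.1 >/dev/null;python3 t.py; python3 -m jog '[[0,-0.015,0,0,0,0],[0.01,-0.02,0,0,0,0],[0.03,-0.015,0,0,0,0],[0.03,-0.005,0,0,0,0],[0.02,0,0,0,0,0],[0,0,0,0,0,0]]' >/dev/null;python3 t.py .5676 -.3534 .15;  python3 - <<'E'
from m import *
from bench import r
c=r.camera("wrist");np.savez("/tmp/w4.npz",**c)
cv2.imwrite("pics/w4.png",c["image"][:,:,::-1])
E
```

```text
t 8.9167 pos [ 0.5535 -0.2618  0.1029] yaw -80.5 xz 0.28 zz 0.44 deg F [ 0.2  0.  -0.5] M [-0.09  0.04  0.01] w 0.0382 j [-0.32  0.53  0.9   1.68 -0.45  1.14  0.88]
t 9.4167 pos [ 0.5702 -0.3511  0.1607] yaw -80.1 xz 0.29 zz 0.49 deg F [ 0.2 -1.2  0.4] M [-0.12  0.06  0.  ] w 0.0478 j [-0.12  0.6   0.9   1.46 -0.48  1.3   0.98]
shift [ 0.0017  0.0107 -0.0031]
```

View pics/w4.png

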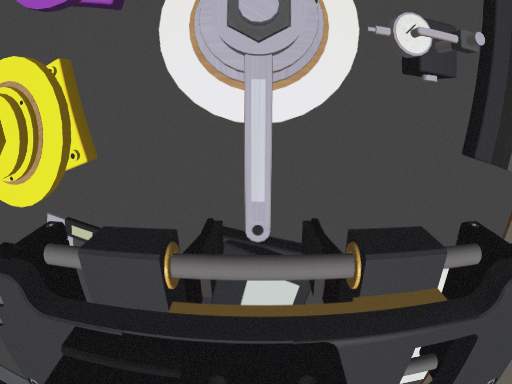

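The ring is down over the nut at (258,20). The handle runs straight down to its end hole at (258,230), centred between the fingers.

```bash
python3 - <<'E'
from m import *
c=dict(np.load("/tmp/w4.npz"));K=c["K"];o=-c["R"].T@c["t"]
for u,v in [(258,75),(258,120),(258,160),(258,200),(258,215),(258,228)]:
    d=np.median(c["range_z"][v-2:v+3,u-2:u+3]);p=np.array([(u-K[0,2])/K[0,0],(v-K[1,2])/K[1,1]]);th=np.linalg.norm(p)
    X=np.r_[p*np.tan(th)/th*d,d];W=c["R"].T@(X-c["t"]);print((u,v),W.round(4),"rad",np.hypot(*(W[:2]-[.5434,-.2104])).round(4))
E
```

```text
(258, 75) [ 0.5514 -0.2566  0.1109] rad 0.0469
(258, 120) [ 0.5568 -0.2882  0.1112] rad 0.079
(258, 160) [ 0.5618 -0.3169  0.1111] rad 0.108
(258, 200) [ 0.5669 -0.3471  0.1112] rad 0.1387
(258, 215) [ 0.569  -0.3592  0.1108] rad 0.151
(258, 228) [ 0.5708 -0.3699  0.1113] rad 0.1618
```

```bash
python3 -m jog '[[0.001,0.015,-0.002,0,0,-0.3],[0,0.02,-0.001,0.4,0,0],[0,0.02,0,0,0,0],[0,0.006,0,0,0,0],[0,0.003,0,0,0,0]]' >/dev/null;python3 t.py .5680 -.3532 .092
```

```text
t 9.8833 pos [ 0.5701 -0.3485  0.0953] yaw -79.9 xz 0.55 zz 1.07 deg F [0.6 0.5 0.5] M [-0.09  0.09 -0.03] w 0.0477 j [-0.11  0.65  0.86  1.54 -0.52  1.18  1.02]
shift [ 0.0042  0.0032 -0.0029]
```

```bash
python3 -m jog '[[0.004,0.002,-0.003,-1,0.3,0.5]]' >/dev/null; python3 -m jog '[[0,0,0,0,0,0],[0,0,0,0,0,0],[0,0,0,0,0,0],[0,0,0,0,0,0]]' -1 40 >/dev/null;python3 t.py .5680 -.3532 .092
```

```text
t 10.3 pos [ 0.5692 -0.3521  0.0953] yaw -80.1 xz 0.03 zz 0.04 deg F [-0.4  0.1 -0.9] M [-0.06 -0.02 -0.02] w 0.0290 j [-0.1   0.66  0.86  1.52 -0.52  1.2   1.01]
shift [ 0.0009  0.0033 -0.0014]
```

```bash
python3 -m jog '[[0,0.001,-0.001,0,0,0],[0,0,0,0,0,0],[0,0,0,0,0,0]]' -1 40 >/dev/null;python3 t.py .5680 -.3532 .092
cat > arc.py <<'E'
from h import *
from bench import r
C=np.array([.5434,-.2104]);s=r.read_state();R=Ro.from_quat(s["eef_rot"]).as_matrix()
d=s["ee_pos"][:2]-C;a=np.arctan2(d[1],d[0]);yaw=np.arctan2(R[1,0],R[0,0])
print("t %.2f rad %.4f posang %.1f yaw %.1f z %.4f tilt %.2f %.2f"%(s["time"],np.hypot(*d),np.degrees(a),np.degrees(yaw),s["ee_pos"][2],*np.degrees(R[2,[0,2]])),"F",s["ft_force"].round(1),"M",s["torque"].round(2),"w %.4f"%s["width"])
E
python3 arc.py
```

```text
t 10.55 pos [ 0.5684 -0.3525  0.0954] yaw -80.1 xz 0.06 zz 0.11 deg F [-1.   0.3 -0.3] M [-0.12  0.16  0.05] w 0.0198 j [-0.1   0.66  0.86  1.52 -0.52  1.2   1.02]
shift [ 0.0006  0.0034 -0.0005]
t 10.55 rad 0.1443 posang -80.0 yaw -80.1 z 0.0954 tilt 0.06 0.11 F [-1.   0.3 -0.3] M [-0.12  0.16  0.05] w 0.0198
```

Gripped at the outer end. Starting the swing.

```bash
python3 -m jog '[[-0.0003,0,-0.01,0,4,0],[-0.0003,0,-0.01,0,4,0],[-0.0003,0,-0.01,0,4,0]]' -1 50 >/dev/null;python3 arc.py
```

```text
t 10.80 rad 0.1442 posang -91.2 yaw -92.2 z 0.0957 tilt 0.13 0.31 F [ 4.5 -0.  -1.7] M [-0.16 -0.99  0.53] w 0.0194
```

```bash
python3 -m jog '[[-0.0003,0,-0.011,0,4,0],[-0.0003,0,-0.011,0,4,0],[-0.0003,0,-0.011,-0.3,4,0],[-0.0003,0,-0.011,0,4,0]]' >/dev/null;python3 arc.py
```

```text
t 11.13 rad 0.1443 posang -107.7 yaw -108.7 z 0.0964 tilt 0.22 0.53 F [ 4.4 -1.9 -4.3] M [-0.58 -0.73  0.59] w 0.0194
```

```bash
python3 -m jog '[[-0.0003,0.0005,-0.0105,-0.3,4,0],[-0.0003,0.0003,-0.0105,0,4,0],[-0.0003,0,-0.0105,-0.3,4,0],[-0.0003,0.0003,-0.0105,0,4,0],[-0.0003,0.0003,-0.0105,0,4,0]]' >/dev/null;python3 arc.py;python3 -m jog '[[-0.0003,0.0003,-0.0105,0,4,0],[-0.0003,0,-0.0105,-0.3,4,0],[-0.0003,0.0003,-0.0105,0,4,0]]' >/dev/null;python3 arc.py
```

```text
t 11.55 rad 0.1445 posang -128.0 yaw -129.4 z 0.0959 tilt 0.24 0.51 F [ 1.3 -1.4 -2.2] M [-0.51 -0.25  0.83] w 0.0196
t 11.80 rad 0.1447 posang -140.4 yaw -141.9 z 0.0957 tilt 0.18 0.50 F [ 2.1 -2.3 -1.5] M [-0.53 -0.2   0.82] w 0.0194
```

```bash
python3 -m jog '[[-0.0003,0.0003,-0.0105,0,3.5,0],[-0.0003,0,-0.0105,-0.3,3.5,0]]' >/dev/null;python3 arc.py;python3 -m jog '[[0,0,0.006,0,-2,0],[0,0,0.005,0,-2,0],[0,0,0,0,0,0]]' >/dev/null;python3 arc.py
```

```text
t 11.97 rad 0.1448 posang -148.4 yaw -149.2 z 0.0957 tilt 0.15 0.45 F [ 2.6 -4.  -1.8] M [-0.92 -0.51  0.53] w 0.0193
t 12.22 rad 0.1445 posang -145.3 yaw -145.1 z 0.0954 tilt 0.10 0.21 F [-0.5 -0.5  0.3] M [-0.07  0.39  0.04] w 0.0197
```

```bash
python3 -m jog '[[0,0,0,0,0,0],[0,0,0,0,0,0],[0,0,0,0,0,0],[0,0,0,0,0,0]]' 0.1 >/dev/null;python3 arc.py; python3 -m jog '[[0,-0.02,0,0,0,0],[0,-0.02,0,0,0,0],[0,-0.01,0,0,0,0],[0,0,0,0,0,0]]' >/dev/null;python3 arc.py;  python3 - <<'E'
from m import *
from bench import r
c=r.camera("wrist");np.savez("/tmp/w5.npz",**c)
cv2.imwrite("pics/w5.png",c["image"][:,:,::-1])
E
```

```text
t 12.55 rad 0.1446 posang -145.2 yaw -145.4 z 0.0957 tilt 0.03 0.26 F [ 0.3  0.3 -0.3] M [-0.07  0.05  0.05] w 0.0382
t 12.88 rad 0.1453 posang -145.4 yaw -145.5 z 0.1468 tilt 0.18 0.22 F [ 0.2  0.5 -0.8] M [-0.11  0.12 -0.02] w 0.0475
```

View pics/w5.png

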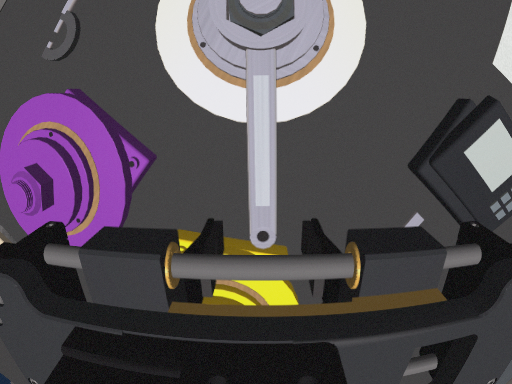

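```bash
python3 -m jog '[[-0.03,0,0,0,0,0],[-0.03,0,0,0,0,0],[-0.026,0,0,0,0,0],[-0.006,0.01,0,-0.2,0,0],[0,0.01,0,0,0,0],[0,0.01,0,0,0,0]]' >/dev/null;python3 arc.py;python3 - <<'E'
from h import *
C=np.array([.5434,-.2104]);a=np.radians(-145.3);print(C+.0515*np.array([np.cos(a),np.sin(a)]))
E
python3 t.py .5011 -.2397 .1015
```

```text
t 13.43 rad 0.0503 posang -146.2 yaw -145.7 z 0.1108 tilt 0.08 -0.11 F [-0.5 -0.4  0.2] M [-0.09  0.12  0.04] w 0.0481
[ 0.50105958 -0.2397179 ]
t 13.4333 pos [ 0.5016 -0.2384  0.1108] yaw -145.7 xz 0.08 zz -0.11 deg F [-0.5 -0.4  0.2] M [-0.09  0.12  0.04] w 0.0481 j [-0.55  0.5   1.16  1.82 -0.5   1.15 -0.19]
shift [0.0012 0.0093 0.0008]
```

```bash
python3 -m jog '[[0.001,0.006,0.001,0,0,0],[0,0.002,0,0,0.3,0]]' >/dev/null;python3 t.py .5011 -.2397 .1025; python3 -m jog '[[0,0.0005,0,0,0,0],[0,0,0,0,0,0],[0,0,0,0,0,0],[0,0,0,0,0,0],[0,0,0,0,0,0],[0,0,0,0,0,0]]' -1 60 >/dev/null;python3 t.py .5011 -.2397 .1025
```

```text
t 13.6 pos [ 0.4983 -0.2405  0.0991] yaw -146.1 xz 0.26 zz -0.26 deg F [-0.2  0.1  0.3] M [-0.19  0.15 -0.03] w 0.0481 j [-0.53  0.52  1.15  1.84 -0.52  1.14 -0.19]
shift [-0.0028 -0.0034  0.0009]
t 14.1 pos [ 0.4953 -0.243   0.0987] yaw -146.4 xz 0.26 zz -0.31 deg F [-0.8  0.2 -3.1] M [0.07 0.26 0.11] w 0.0196 j [-0.53  0.51  1.15  1.84 -0.52  1.14 -0.18]
shift [-0.0066 -0.0038  0.0004]
```

```bash
python3 -m jog '[[0,-0.003,0,0,0,0],[0,-0.004,0,0,0,0]]' >/dev/null;python3 t.py .4953 -.243 .14; python3 -m jog '[[0,-0.005,0,0,0,0],[0,-0.005,0,0,0,0]]' >/dev/null;python3 t.py .4953 -.243 .14
```

```text
t 14.2667 pos [ 0.4946 -0.2425  0.1052] yaw -146.4 xz 0.32 zz -0.41 deg F [ 0.5 -0.4 -4.7] M [-0.3   0.02 -0.05] w 0.0189 j [-0.54  0.51  1.16  1.84 -0.51  1.15 -0.19]
shift [-0.0001 -0.0348  0.0006]
t 14.4333 pos [ 0.4946 -0.2424  0.1157] yaw -146.4 xz 0.34 zz -0.40 deg F [ 0.8  0.1 -4.9] M [-0.25  0.14  0.03] w 0.0193 j [-0.55  0.49  1.17  1.83 -0.49  1.17 -0.2 ]
shift [-0.0001 -0.0243  0.0007]
```

```bash
python3 -m jog '[[0,-0.025,0,0,0,0],[0,-0.035,0,0,0,0],[0,-0.035,0,0,0,0],[0,-0.035,0,0,0,0],[0,-0.02,0,0,0,0],[0,0,0,0,0,0]]' >/dev/null;python3 t.py;python3 - <<'E'
from m import *
from bench import r
c=r.camera("wrist");np.savez("/tmp/w6.npz",**c)
cv2.imwrite("pics/w6.png",c["image"][:,:,::-1])
E
python3 -m jog '[[0,0,0,0,-5,0],[0,0,0,0,-7,0],[0,0,0,0,-7,0],[0,0,0,0,-7,0],[0,0,0,0,-7,0],[0,0,0,0,-7,0],[0,0,0,0,-7,0],[0,0,0,0,-7,0],[0,0,0,0,-7,0],[0,0,0,0,-7,0],[0,0,0,0,-7,0],[0,0,0,0,-7,0]]' >/dev/null;python3 t.py
```

```text
t 14.9333 pos [ 0.4938 -0.2428  0.2738] yaw -146.6 xz 0.52 zz -0.53 deg F [ 0.1 -0.  -4.7] M [-0.22  0.07 -0.02] w 0.0192 j [-0.66  0.32  1.28  1.62 -0.31  1.45 -0.34]
t 15.9833 pos [ 0.4851 -0.237   0.2506] yaw -62.7 xz -1.62 zz -1.64 deg F [-0.2  0.2 -4.5] M [-0.2  -0.09 -0.03] w 0.0194 j [-0.47  0.22  0.98  1.65 -0.18  1.41  1.01]
```

View pics/w6.png

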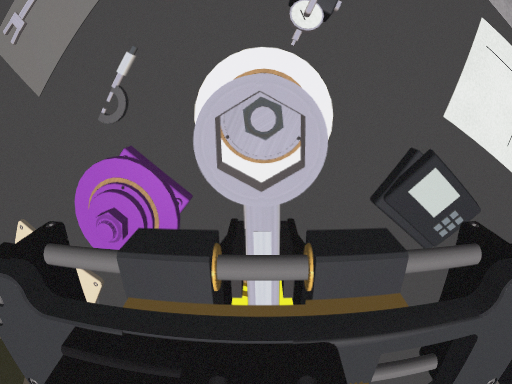

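The spanner is clear of the nut. A nut corner (260,97)–(264,140) is a few degrees off the handle line, which fits a turn of roughly 65° allowing for the play. Next I carry the spanner back to the mat.

```bash
python3 -m jog '[[0,-0.002,0,1.6,-6,-1.6],[0,-0.002,0,0,-7,0],[0,-0.002,0,0,-7,0],[0,0,0,0,-7,0],[0,0,0,0,-7,0],[0,0,0,0,-7,0],[0,0,0,0,-7,0],[0,0,0,0,-7,0],[0,0,0,0,-4,0],[0,0,0,0,0,0]]' >/dev/null;python3 t.py .495 .188 .25
```

```text
t 16.8167 pos [ 0.4762 -0.2321  0.2362] yaw -1.6 xz -1.46 zz 0.53 deg F [-0.6 -0.3 -4.6] M [-0.03 -0.13 -0.04] w 0.0192 j [-0.39  0.16  0.85  1.71 -0.12  1.36  2.03]
shift [ 0.0069 -0.0101  0.4206]
```

```bash
python3 -m jog '[[0,0,0.025,-0.5,0,-1.4],[0,0,0.036,0,0,0],[0,0,0.036,0,0,0],[0,0,0.036,0,0,0],[0,0,0.036,0,0,0],[0,0,0.036,0,0,0],[0,0,0.036,0,0,0],[0,0,0.036,0,0,0],[0,0,0.036,0,0,0],[0,0,0.036,0,0,0],[0,0,0.02,0,0,0],[0,0,0,0,0,0]]' >/dev/null;python3 t.py .495 .188 .06
```

```text
t 17.8167 pos [0.4821 0.1513 0.2176] yaw -4.0 xz -1.35 zz -0.26 deg F [ 0.2 -0.1 -4.1] M [ 0.02 -0.09  0.05] w 0.0192 j [-0.84  0.08  0.48  1.78 -0.04  1.31  1.15]
shift [0.014  0.1571 0.0382]
```

```bash
python3 -m jog '[[0.006,0.015,0.02,0.2,-1,-1.3],[0.006,0.03,0.015,0,-1,0],[0.002,0.035,0.002,0,0,0],[0,0.035,0,0,0,0],[0,0.025,0,0,0,0],[0,0,0,0,0,0]]' >/dev/null;python3 t.py .495 .188 .03;python3 - <<'E'
from m import *
from bench import r
c=r.camera("wrist");np.savez("/tmp/w7.npz",**c)
cv2.imwrite("pics/w7.png",c["image"][:,:,::-1])
K=c["K"]
for u,v in [(262,90),(262,100),(215,150),(312,150),(262,213),(262,235)]:
    d=np.median(c["range_z"][v-2:v+3,u-2:u+3]);p=np.array([(u-K[0,2])/K[0,0],(v-K[1,2])/K[1,1]]);th=np.linalg.norm(p)
    W=c["R"].T@(np.r_[p*np.tan(th)/th*d,d]-c["t"]);print((u,v),W.round(4))
E
```

```text
t 18.3167 pos [0.4951 0.1886 0.0661] yaw -2.7 xz -0.29 zz -0.21 deg F [-1.4  0.4 -5.3] M [-0.03  0.13  0.05] w 0.0192 j [-0.84  0.29  0.44  1.9  -0.15  0.99  1.2 ]
shift [ 0.0001  0.0361 -0.0004]
(262, 90) [0.4118 0.192  0.0864]
(262, 100) [0.4156 0.1914 0.0033]
(215, 150) [0.4396 0.1677 0.086 ]
(312, 150) [0.4417 0.2151 0.0861]
(262, 213) [0.4761 0.189  0.079 ]
(262, 235) [0.4891 0.1884 0.0794]
```

View pics/w7.png

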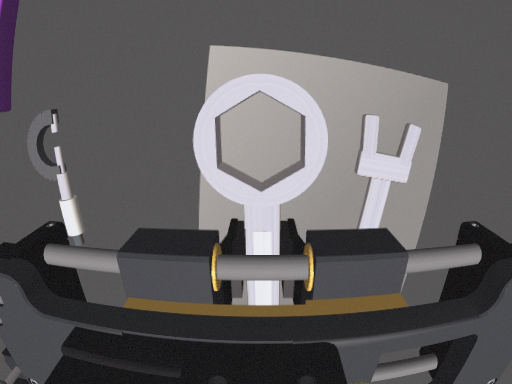

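The spanner is held level over the mat (ring top 86 mm at every sampled point) with the open spanner clear on the right. Lowering it now.

```bash
python3 -m jog '[[0,0.02,0.001,0,0,0],[0,0.02,0.001,0.2,0,-0.3],[0,0.01,0,0,0,0],[0,0.004,0,0,0,0],[0,0,0,0,0,0]]' >/dev/null;python3 t.py .495 .189 .005
```

```text
t 18.7833 pos [0.4996 0.1903 0.0186] yaw -3.1 xz 0.37 zz 0.21 deg F [ 0.6 -0.7 -4.4] M [-0.09 -0.05 -0.01] w 0.0193 j [-0.82  0.36  0.43  1.93 -0.19  0.88  1.22]
shift [-0.0046  0.0136 -0.0016]
```

```bash
python3 -m jog '[[-0.002,0.007,-0.001,-0.2,0,0.3],[0,0.004,0,0,0,0],[0,0,0,0,0,0]]' >/dev/null;python3 t.py .495 .189 .005
```

```text
t 19.0333 pos [0.4996 0.19   0.0101] yaw -3.2 xz 0.25 zz 0.14 deg F [ 0.2 -0.2 -4.1] M [-0.   -0.04  0.01] w 0.0192 j [-0.81  0.38  0.42  1.94 -0.2   0.86  1.23]
shift [-0.0046  0.0051 -0.0013]
```

```bash
python3 -m jog '[[0,0.004,0,0,0,0],[0,0.002,0,0,0,0]]' >/dev/null;python3 t.py .495 .189 .004
```

```text
t 19.2 pos [0.5005 0.1905 0.0049] yaw -3.2 xz 0.34 zz 0.21 deg F [-0.3  0.6 -3.9] M [ 0.02 -0.07  0.03] w 0.0192 j [-0.81  0.39  0.42  1.94 -0.21  0.85  1.23]
shift [-0.0054  0.0009 -0.0018]
```

```bash
python3 -m jog '[[0,0.001,0,0,0,0],[0,0,0,0,0,0]]' - 5 >/dev/null;python3 t.py; python3 -m jog '[[0,0,0,0,0,0],[0,0,0,0,0,0],[0,0,0,0,0,0],[0,0,0,0,0,0],[0,0,0,0,0,0]]' 0.1 >/dev/null;python3 t.py; python3 -m jog '[[0,-0.01,0,0,0,0],[0,-0.02,0,0,0,0],[0,-0.03,0,0,0,0],[0,-0.035,0,0,0,0],[0,-0.035,0,0,0,0],[0,-0.035,0,0,0,0],[0,-0.03,0,0,0,0],[0,0,0,0,0,0]]'  >/dev/null;python3 t.py;python3 - <<'E'
from m import *
from bench import r
c=r.camera("wrist");t=r.camera("top")
a=t["image"][130:270,150:400];cv2.imwrite("pics/end.png",np.vstack([cv2.resize(c["image"],(480,360)),cv2.resize(a,(480,240),interpolation=cv2.INTER_CUBIC)])[:,:,::-1])
K=c["K"];np.savez("/tmp/w8.npz",**c)
E
```

```text
t 19.3667 pos [0.5006 0.1905 0.0038] yaw -3.2 xz 0.35 zz 0.22 deg F [-0.5 -0.3 -2.9] M [-0.02  0.14  0.  ] w 0.0201 j [-0.81  0.39  0.42  1.94 -0.21  0.85  1.23]
t 19.7833 pos [0.5025 0.1914 0.0057] yaw -3.2 xz 0.53 zz 0.34 deg F [ 0.3 -0.4 -0.2] M [ 0.02  0.01 -0.02] w 0.0439 j [-0.81  0.39  0.42  1.93 -0.21  0.85  1.23]
t 20.45 pos [0.4992 0.1881 0.2136] yaw -3.4 xz 0.47 zz 0.22 deg F [0.5 0.3 0.8] M [ 0.05 -0.04  0.01] w 0.0481 j [-0.88  0.13  0.47  1.75 -0.06  1.27  1.12]
```

View pics/end.png

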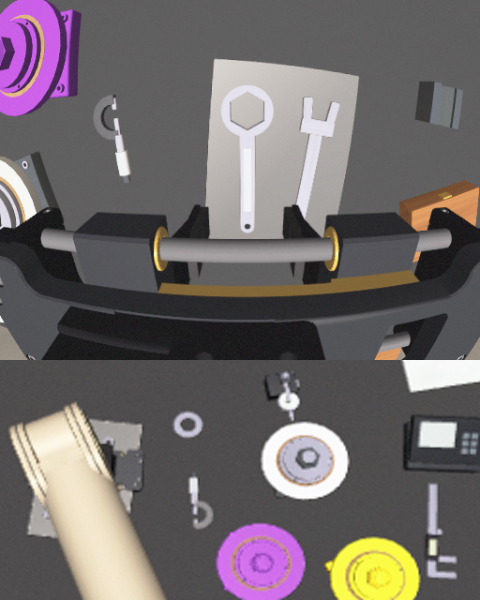

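The spanner lies wholly on the mat and everything else is where it was. One check of its flatness from the range image, then I hand in.

```bash
python3 - <<'E'
from m import *
from bench import r
c=dict(np.load("/tmp/w8.npz"));K=c["K"]
for u,v in [(242,112),(264,93),(264,165),(264,200),(264,228)]:
    d=np.median(c["range_z"][v-2:v+3,u-2:u+3]);p=np.array([(u-K[0,2])/K[0,0],(v-K[1,2])/K[1,1]]);th=np.linalg.norm(p)
    W=c["R"].T@(np.r_[p*np.tan(th)/th*d,d]-c["t"]);print((u,v),W.round(4))
print(r.close_job())
E
```

```text
(242, 112) [0.4335 0.1682 0.0214]
(264, 93) [0.4126 0.1954 0.0213]
(264, 165) [0.5009 0.1903 0.0148]
(264, 200) [0.5468 0.1877 0.015 ]
(264, 228) [0.5864 0.1855 0.0148]
the job is handed in; nothing more can be done
None
```

The job is done and handed in at about 20.5 s.

- **On the nut:** I set the ring spanner over the nut until it touched the boss at about 20 N, then let go. The handle stayed level, with its top at 111 mm all along.
- **Swing:** I took it again 144 mm out and swung it clockwise from −80° to −149°, about 69°. Allowing for the 6–12° of play, the nut turned at least 57°, more than the 45° asked. This is worked out from the swing, the measured torque and a nut corner sitting a few degrees off the handle line. I did not measure the nut's turn directly, because it looks the same every 60°.
- **Back on the mat:** I backed off to free the spanner, let go, took it near the middle, lifted it straight off and laid it on the mat.
- **Last checks:**
  - The ring top is at 21 mm and the handle top at 15 mm, so it lies flat, and all of it is on the mat.
  - The force on the tool was near zero after release, and nothing else appeared to have moved.
  - The final top view had the arm covering the mat, so there the wrist picture is the evidence.
  - No check failed.

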